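Set the pan support on the gas ring so it does not rock

ROBOT

A 6-joint arm with a two-finger parallel gripper is mounted at the origin on a cart in front of the work surface, level with it; the furniture and walls round the work are solid. World frame = base frame: x ahead of the robot, y to its left, z up, the work surface at z = 0. Lengths are in m, angles in rad, forces in N, time in s.
With the tool pointing down it reaches from about 0.425 to 0.95 m from the base axis. Payload 14.7 kg.
Tool frame: the origin (TCP) lies on the centre line of the jaws, within the pads' length; the fingertips stand 8 mm ahead of it and the grasp point (between the pads) lies 11 mm behind it (robot.tcp_to_tips is the distance from the TCP to the fingertips, in m); z points along the fingers, y is the line along which they close (so a half turn about z gives the same grasp; the last joint's range is limited). The gripper opens to 85 mm and grips with 20 to 120 N. Pads are 22 mm wide; open, the fingers measure 114 mm over their backs; the gripper's body (76 mm by 85 mm) begins 54 mm behind the grasp point. The pads swing forward as they close: fully open they stand 13 mm farther back than shut.
Start: joints at [-1.314, 0.48, 1.596, -0, 1.065, -0.047], TCP at [0.194, -0.62, 0.239] pointing down, gripper open.
Joint ranges: [-2.75, 2.75], [-0.82, 2.05], [0.23, 2.67], [-1.56, 4.7], [0.09, 2.69], [-2.92, 2.92]. Speed limits (rad/s): [1.89, 1.89, 2.39, 3.01, 3.01, 3.01].

INTERFACE

Orientations are given as [roll, pitch, yaw] about the fixed x, y, z axes, in that order (R = Rz(yaw) Ry(pitch) Rx(roll)).
In Python, from plant import robot, eyes gives the robot as it stands. The module is installed in compiled form; this text tells all that it offers.
- The arm moves only by the tool drive_tool, never from a script. Its argument "commands" is a list of rows, each an object with "hand": the closure in counts, from 0 (fully open) to 255 (shut); "travel": the shift along the world's x, y, z in cm, a list of three; "turn": the turn, a rotation vector about the world's x, y, z in degrees, a list of three. In form: [{"hand": hand, "travel": [dx, dy, dz], "turn": [rx, ry, rz]}, ...]. A call has exactly 10 rows; each row is the pose to reach, as a shift and turn from the pose commanded when the call began; what a row does not reach only later rows make up. A row lasts 1/10 s, in which the tool goes at most 50 mm and 8.59 degrees, less where a joint would pass 70% of its speed; a pose out of reach is approached as far as the arm can. A call with a gripper value outside its range is refused whole. The fingers move at their own pace and stop on an object; "squeeze" is the grip in N (left out, the last holds). Time passes only in rows, so rows that repeat a pose let the fingers close, or fill a call up. It gives the time, the measured TCP pose, the force, the opening and the grip force at its end, in the units of the state.
- robot.read_state(): the state, without advancing time (a new reading comes with each control period).
- eyes.capture(name): name is "scene" or "top" or "wrist"; returns (picture, depth): 420x560x3 uint8, red, green, blue; 420x560 float32, m along the optical axis (not along the pixel's ray), 0 where there is no reading.
- eyes.camera_info(name): a dict with "camera_matrix" (3x3 intrinsics, pixels), "origin" and "attitude" of the camera in the world. Camera axes: x right, y down, z forward; pixel columns grow to the right and rows downward; lengths in m; the calibration is good to about 2 mm. A picture is of the moment at which its call begins: read the wrist's pose just before it. camera_info takes no time and is no camera call; for the wrist camera it gives the pose at the moment of the call.
- robot.close_job(): hands the job in; it is judged then, once.
The state is a dict: "t": time; "joint_pos": joint angles; "joint_vel": joint speeds; "tau": joint torques, N m; "ee_pos": TCP position; "tool_rot": TCP orientation; "contact_force": force on the tool from outside, world axes, zero at the start; "moment": the same for the moment, N m; "width": finger opening in m; "finger_force": force on a finger pad.
Only numpy, scipy, OpenCV 4.12 (cv2) and the standard library are available. Lean on these libraries where they do the work, as an engineer would, in place of code of your own. Each camera call takes 0.05 s, during which the arm holds its last target. There are 200 camera calls.

TASK

Make the little gas ring ready for use: first stand the spice jar that was left on the hob upright on the round cork mat, then lift the cast pan support and set it down (do not drop it) centred over the burner in the one way round that it stands level, with its short foot, the one under the eared corner, on the raised boss of the hob. Let go of it, then check by touch that it does not rock: press down firmly with the fingertips on its eared corner, then on the corner diagonally opposite. Leave it seated and level, the jar on the mat, and the other jar, the pepper mill and the low pot standing where they are.

Things in the scene. Friction and masses are not known exactly. Their poses are not given: they have to be found in the camera images.
- hob_centre (a point): Gas ring (hob), fixed: flat round white plate 170 mm across and 14 mm thick on three 40 mm legs, no rim; small black knob at its -x edge. This point is the centre of the plate's upper face, 54 mm above the worktop; z up. The round burner stands here: 52 mm across at its foot and 18 mm high.
- hob_boss (a point): Top centre of the hob's raised boss, a steel cylinder 28 mm across and 14 mm high on the plate, 46 mm along +x and 46 mm along +y from the plate's centre. The rest of the plate beside the burner is flat.
- support_grip (a point): Cast pan support, dark metal, 0.45 kg, loose; starts level on the worktop on its long feet. From above an H: two rails 12 mm wide along y at x = +-46 mm, joined by a spine 14 mm wide (in y), 12 mm high, along x through the middle, free of other bars on both sides: grasp it there. Upper face of all bars 6 mm above this point, which is the spine's middle, half-way up.
- support_eared (a point): Upper face of the support's eared corner (+x +y; a disc 22 mm across, like all four corners, at x, y = +-46 mm), over its short foot, which reaches 38 mm below this point. A flat ear 10 mm wide sticks out diagonally here, its end about 32 mm from this point.
- support_opposite (a point): Upper face of the support's corner diagonally opposite the ear (-x -y). The long feet, under this and the two other corners, reach 52 mm below their upper faces, 14 mm more than the short one. Prongs 9 mm wide point inwards from the rails at y = +-30 mm and end 24 mm from the centre line x = 0.
- mat_top (a point): Centre of the upper face of a round cork mat 72 mm across and 5 mm thick, fixed on the worktop. (Not listed: the room's own fixed clutter. Nearer to the robot than about 0.43 m stand tall bottles and tins, up to 0.38 m high, so cross there above 0.45 m; a blender and a clay pot, 0.36 m, stand at the right rear; round the hob are jars and boxes up to 0.11 m.)
- jar_mid (a point): Spice jar with a dark cap, 41 mm across, 105 mm high, upright on the hob plate at the start, beside the burner towards the plate's -x (knob) side. This point is its centre, 52 mm above its underside.
- squat_jar_mid (a point): Bystander: spice jar with a green cap, 46 mm across, 106 mm high, on the worktop; point at its centre.
- mill_mid (a point): Bystander: wooden pepper mill, 58 mm across, 160 mm high; point at its centre.
- pot_mid (a point): Bystander: low round cream pot, 69 mm across, 41 mm high; point at its centre.
Not all that is in view belongs to the job. What is shaped like the part that bears jar_mid but blue is not meant.

How it is judged:
On the way, in this order (a step that is already met when the one before it is completed fails the run):
1. the jar stands on the cork mat, let go (horizontal distance between jar_mid and mat_top below 0.024 m and angle between jar_mid's own z axis and vertical below 0.1 rad and height (world z) of jar_mid below 0.066 m and contact force between the fingers and jar below 0.1 N), for 0.2 s.
2. the support stands level over the burner, its short foot on the boss, let go (horizontal distance between support_grip and hob_centre below 0.012 m and horizontal distance between support_eared and hob_boss below 0.014 m and angle between support_grip's own z axis and vertical below 0.03 rad and z of support_grip in the frame of hob_centre below 0.05 m and contact force between the fingers and support below 0.1 N and linear speed of support below 0.02 m/s and angular speed of support below 0.2 rad/s), for 0.2 s.
3. the fingers press on its eared corner and it stays level (horizontal distance between support_grip and hob_centre below 0.012 m and horizontal distance between support_eared and hob_boss below 0.014 m and angle between support_grip's own z axis and vertical below 0.03 rad and z of support_grip in the frame of hob_centre below 0.05 m and contact force between the fingers and support above 2 N and horizontal distance between the grasp point and support_eared below 0.045 m), for 0.1 s.
4. the fingers press on the opposite corner and it stays level (horizontal distance between support_grip and hob_centre below 0.012 m and horizontal distance between support_eared and hob_boss below 0.014 m and angle between support_grip's own z axis and vertical below 0.03 rad and z of support_grip in the frame of hob_centre below 0.05 m and contact force between the fingers and support above 2 N and horizontal distance between the grasp point and support_opposite below 0.045 m), for 0.1 s.
At the end, for the whole second after the job is handed in: The pan support stands still and level (within 0.03 rad) on the hob, its middle within 12 mm of the burner's centre line and its eared corner within 14 mm of the boss's; the jar stands upright (within 0.1 rad) and still on the cork mat, its axis within 24 mm of the mat's centre; nothing is held (all of step 2 and horizontal distance between jar_mid and mat_top below 0.024 m and angle between jar_mid's own z axis and vertical below 0.1 rad and height (world z) of jar_mid below 0.066 m and linear speed of jar below 0.02 m/s and angular speed of jar below 0.2 rad/s); the robot touches nothing.
It fails at once if the squat green-capped spice jar moved more than 30 mm or tipped (distance of squat_jar_mid from where it was at the start of the episode above 0.03 m or angle between squat_jar_mid's own z axis and vertical above 0.35 rad).
It fails at once if the wooden pepper mill moved more than 30 mm or tipped (distance of mill_mid from where it was at the start of the episode above 0.03 m or angle between mill_mid's own z axis and vertical above 0.35 rad).
It fails at once if the low round cream pot moved more than 30 mm or tipped (distance of pot_mid from where it was at the start of the episode above 0.03 m or angle between pot_mid's own z axis and vertical above 0.35 rad).
It fails at once if the pan support was dropped: it moved faster than 0.5 m/s with the fingers off it (a fall of over 12 mm) (linear speed of support above 0.5 m/s and contact force between the fingers and support below 0.1 N).
It fails at once if the jar was knocked over (angle between jar_mid's own z axis and vertical above 0.7 rad).
It also fails if it takes over 72 s, if anything falls off the work surface, if the arm or the gripper's body presses on something with over 40 N, if the wrist force passes 120 N, or if a joint passes its speed limit or range.

## Working session

There is one attempt and no reset: what is moved stays moved. The work goes in short steps, Python scripts to look and compute and a tool call to move; the robot and the scene stay as the last step left them, time stands still between calls to the robot, and variables do not carry over. Pictures are saved under pics/ and viewed, at most 10 in all, crops included, and the job is handed in when it is done.

Besides the shell and the picture viewer there is one more tool, called as name(argument=value, ...) on one line, values as JSON. drive_tool: Moves the arm, as the interface text tells. Its arguments: {"type":"object","properties":{"commands":{"type":"array"},"squeeze":{"type":"number"}},"required":["commands"]}

```bash
mkdir -p pics; cat > h.py <<'E'
import numpy as np, cv2
from plant import robot, eyes
def grab(n):
    i=eyes.camera_info(n); p,d=eyes.capture(n)
    np.savez(f'/tmp/{n}.npz',p=p,d=d,K=i['camera_matrix'],o=i['origin'],a=np.array(i['attitude']))
    return p,d,i
def load(n): return np.load(f'/tmp/{n}.npz')
def R_(a):
    a=np.array(a)
    if a.shape==(3,3): return a
    from scipy.spatial.transform import Rotation as Ro
    return Ro.from_euler('xyz',a).as_matrix() if a.size==3 else Ro.from_quat(a).as_matrix()
def cloud(z):
    d=z['d'];K=z['K'];v,u=np.mgrid[:d.shape[0],:d.shape[1]]
    c=np.stack([(u-K[0,2])/K[0,0]*d,(v-K[1,2])/K[1,1]*d,d],-1)
    return c@R_(z['a']).T+np.array(z['o'])
E
python3 - <<'E'
from h import *
s=robot.read_state(); print({k:np.round(v,3) for k,v in s.items()})
for n in('scene','top'):
    p,d,i=grab(n); print(n,i); cv2.imwrite(f'pics/{n}.png',p[...,::-1])
E
```

```text
{'t': np.float64(0.0), 'joint_pos': array([-1.314,  0.481,  1.597, -0.   ,  1.065, -0.047]), 'joint_vel': array([-0.001, -0.001,  0.001,  0.002, -0.002,  0.002]), 'tau': array([ 1.0000e-03, -9.5066e+01, -4.3019e+01,  0.0000e+00,  1.2000e-02,
       -0.0000e+00]), 'ee_pos': array([ 0.194, -0.62 ,  0.239]), 'tool_rot': array([-3.14 , -0.   ,  0.304]), 'contact_force': array([ 0.728, -0.251, -0.115]), 'moment': array([-0.011, -0.052, -0.049]), 'finger_force': np.float64(0.0), 'width': np.float64(0.085)}
scene {'camera_matrix': array([[465.5462351 ,   0.        , 277.59467417],
       [  0.        , 465.5462351 , 206.11929868],
       [  0.        ,   0.        ,   1.        ]]), 'origin': array([1.6930484 , 0.07869422, 0.81485007]), 'attitude': array([-2.14313007,  0.01975836,  1.48592606])}
top {'camera_matrix': array([[486.66817784,   0.        , 277.25022727],
       [  0.        , 486.66817784, 210.90649576],
       [  0.        ,   0.        ,   1.        ]]), 'origin': array([0.41249453, 0.16905972, 1.41836185]), 'attitude': array([-3.02789037, -0.01241482, -1.5963394 ])}
```

View pics/top.png

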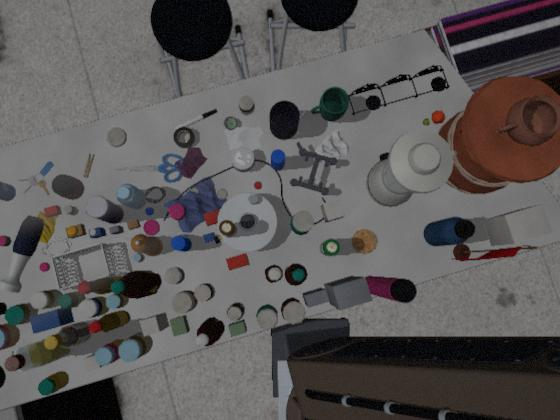

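View pics/scene.png

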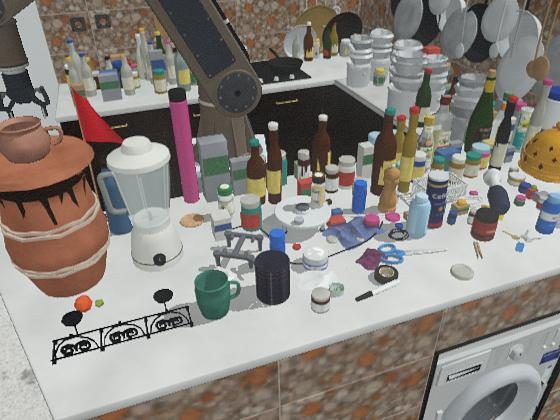

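The top view shows the hob at about (247,222) with a jar near (227,228). The support is at (315,168) and the cork mat at (365,241). I'll take a close crop to tell the jars apart and get the hob and support orientation.

```bash
python3 - <<'E'
from h import *
z=load('top');p=z['p'][135:285,200:390,::-1]
q=cv2.resize(np.clip(p.astype(float)*1.6,0,255).astype(np.uint8),None,fx=4.2,fy=4,interpolation=cv2.INTER_CUBIC)
cv2.imwrite('pics/topc.png',q[:600,:798])
P=cloud(z)
for n,u,v in[('hob',247,238),('boss?',247,222),('jar',227,228),('mat',365,241),('sup',315,168),('pillar',331,247),('table',300,260)]:
    print(n,P[v-1:v+2,u-1:u+2].reshape(-1,3).mean(0).round(3), z['p'][v,u])
# maps of heights
h=P[...,2]
np.set_printoptions(linewidth=250)
print((h[190:256:3,212:284:3]*1000).round().astype(int))
E
```

```text
hob [0.494 0.235 0.054] [132 135 136]
boss? [0.537 0.233 0.074] [24 30 34]
jar [0.514 0.281 0.159] [148 144 133]
mat [ 0.479 -0.105  0.006] [109  83  60]
sup [0.658 0.052 0.204] [46 47 52]
pillar [0.461 0.007 0.107] [123 119 105]
table [0.429 0.085 0.001] [123 122 122]
[[  12    2    8   11    9   -2    1   -3   -3   -4   -1    1   -2    2    3    2    4   -2   -3    0    0    2    3    9]
 [  15    5   10    9    9   12    3    0   -1   53   53 1418   50   57   59   50    0    1   -1    3   -2    2    3    8]
 [  15    5   11   13   11    0    2   55   52   55   53   52   54   67   72   70   59   51    0   -1    3    4    5    7]
 [  19   10   10    6    0    2   54   52   57   55   53   54   59   66   69   72   52   56   55   -1    2   -2    7   -1]
 [  16   13    4    3    7   56   57   53   53   58   49   49   55   77   71   49   55   56   60   50    3   -1    3   -2]
 [  14   15    8    2   56   56   55   57   53   50   58   53   54   52   51   48   53   50   55   53   52   -4    0   -1]
 [  15   13   13   55   53   52   52   61   52   53   54   50   50   56   56   47   51   55 
[... 1176 characters left out ...]
 56   57   54   57   54   55   54   58   47   55   53   56   54   53   -6   -2    4]
 [  -4   56   55    3    6   57   54   53   57   52   54   56   55   54   59   57   57   58   55   56   -1   -1    3    2]
 [   0   -2   -4    4    4    5   55   55   55   57   51   50   55   53   54   58   53   50   50   -2   -1   -2    6   -1]
 [   3    3   -1   -1    3   -3    0   53   58   56   49   56   59   56   56   56   51   49   -1    0    0    0    2   -3]
 [   0    1   -2    1    4    2    2    0   -1   57   51   57   56   55   57    2    4   -2   -1    0    1    0    1    0]
 [   1    2   -2   -2    2   -2   -1    0    1   -2   93   89    0    1   -7    3   -4   -1   -2   -4    3   -3    6    3]]
```

View pics/topc.png

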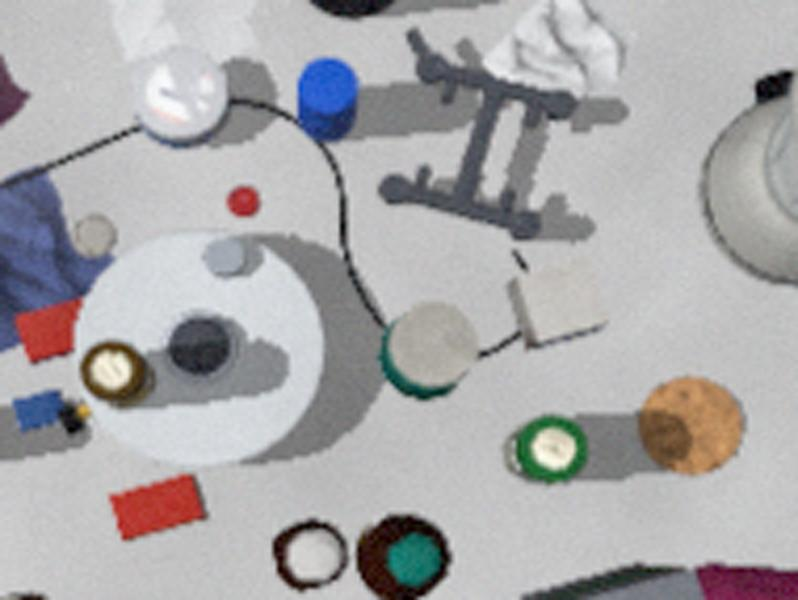

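The crop shows these candidates for the jar:
- dark-brown-capped jar on the hob at about (226,228), beside the burner on the knob side (knob at (217,239))
- green-capped squat jar at (331,247)
- blue cylinder at (278,158)
- dark jars at (274,273) and (296,274)

The jar on the plate is the one I want. The ear is at the upper left end of the upper rail, about (299,145), and the boss is at (254,199). Next I'll measure them precisely.

```bash
cat > m.py <<'E'
from h import *
def ray(z,u,v,h):
    K=z['K'];d=R_(z['a'])@np.array([(u-K[0,2])/K[0,0],(v-K[1,2])/K[1,1],1]);o=np.array(z['o'])
    return o+d*(h-o[2])/d[2]
def sel(P,c,r,z0,z1,extra=None):
    m=(np.hypot(P[...,0]-c[0],P[...,1]-c[1])<r)&(P[...,2]>z0)&(P[...,2]<z1)
    return m if extra is None else m&extra
def circ(m,z,h):
    c=max(cv2.findContours(m.astype(np.uint8),cv2.RETR_EXTERNAL,cv2.CHAIN_APPROX_NONE)[0],key=cv2.contourArea)
    c=cv2.convexHull(c)[:,0]; q=np.array([ray(z,u,v,h)[:2] for u,v in c])
    A=np.c_[2*q,np.ones(len(q))];s=np.linalg.lstsq(A,(q**2).sum(1),rcond=None)[0]
    return s[:2].round(4), np.sqrt(s[2]+s[:2]@s[:2]).round(4)
E
python3 - <<'E'
from m import *
z=load('top');P=cloud(z);p=z['p'].astype(int)
hsv=cv2.cvtColor(z['p'],cv2.COLOR_RGB2HSV)
m=sel(P,(.53,.233),.11,.045,.08);print('hob',circ(m,z,.054))
dark=p.sum(2)<150
m=sel(P,(.53,.233),.035,.06,.085);m=cv2.morphologyEx(m.astype(np.uint8),cv2.MORPH_OPEN,np.ones((3,3)));print('burner',circ(m,z,.072))
m=sel(P,(.59,.215),.03,.062,.08);print('boss',circ(m,z,.068))
m=sel(P,(.514,.281),.04,.148,.17);print('jar',circ(m,z,.159))
m=sel(P,(.479,-.105),.06,-.01,.02,hsv[...,1]>80);print('mat',circ(m,z,.005))
m=sel(P,(.461,.007),.04,.09,.13);print('green',circ(m,z,.106))
m=dark&(np.hypot(P[...,0]-.66,P[...,1]-.05)<.15)
m[:,:]=m&(np.add.outer(np.zeros(420),np.arange(560))>290)
n,l,st,ce=cv2.connectedComponentsWithStats(m.astype(np.uint8))
print(st,ce)
# px corners from crop
for u,v in [(432,68),(565,105),(395,190),(525,222),(495,90),(468,200),(413,38)]:
    print(ray(z,200+u/4.2,135+v/4,.052).round(3), P[int(135+v/4),int(200+u/4.2)].round(3))
# obstacles above 0.04 near paths
k=sel(P,(.53,.233),.2,.08,.5)
E
```

```text
hob (array([0.5378, 0.2393]), np.float64(0.0876))
burner (array([0.5397, 0.2335]), np.float64(0.0224))
boss (array([0.6033, 0.2149]), np.float64(0.0133))
jar (array([0.5175, 0.2822]), np.float64(0.0199))
mat (array([ 0.4794, -0.1021]), np.float64(0.0344))
green (array([0.4622, 0.006 ]), np.float64(0.0228))
[[     0      0    560    420 234984]
 [   291    124      6     13     50]
 [   297    144      1      1      1]
 [   302    152      1      1      1]
 [   300    153     11      3     16]
 [   310    153      1      1      1]
 [   313    154      1      1      1]
 [   305    157      3      4      6]
 [   312    156      4      2      4]
 [   321    156      1      1      1]
 [   323    156      2      2      2]
 [   316    159      1      1      1]
 [   317    158     10      4     14]
 [   328    158      2      1      2]
 [   333    158      1      1      1]
 [   328    160      5      5     10]
 [   335    161      1      1      1]
 [   334    163      1      1      1]
 [   315    165      2      2      3]
 [   327    164      1      1      1]
 [   314    168      2      2   
[... 2078 characters left out ...]
      ]
 [314.         189.        ]
 [324.         188.        ]
 [326.         189.        ]
 [316.5        190.        ]
 [319.5        190.5       ]
 [324.33333333 192.55555556]
 [323.         199.        ]
 [324.         201.        ]
 [291.         216.        ]
 [291.18181818 223.45454545]
 [322.5        218.5       ]
 [318.5        221.25      ]
 [326.33333333 220.66666667]
 [314.5        223.        ]]
[0.736 0.07  0.052] [0.736 0.073 0.054]
[ 0.707 -0.02   0.052] [ 0.709 -0.018  0.049]
[0.648 0.098 0.052] [0.649 0.098 0.053]
[0.623 0.011 0.052] [0.625 0.011 0.05 ]
[0.719 0.028 0.052] [0.722 0.03  0.047]
[0.64  0.049 0.052] [0.64  0.05  0.051]
[0.759 0.083 0.052] [0.761 0.083 0.05 ]
```

drive_tool(commands=[{"hand":0,"travel":[0,0,4.4],"turn":[0,0,8]},{"hand":0,"travel":[0,0,8.8],"turn":[0,0,16]},{"hand":0,"travel":[0,0,13.2],"turn":[0,0,24]},{"hand":0,"travel":[0,0,17.6],"turn":[0,0,32]},{"hand":0,"travel":[0,0,22],"turn":[0,0,40]},{"hand":0,"travel":[1,1,26],"turn":[0,0,48]},{"hand":0,"travel":[4,4.3,26],"turn":[0,0,56]},{"hand":0,"travel":[7,7.6,26],"turn":[0,0,64]},{"hand":0,"travel":[10,10.9,26],"turn":[0,0,72]},{"hand":0,"travel":[13,14.2,26],"turn":[0,0,80]}], squeeze=40)

```text
t: 1.1
ee_pos: [0.3252, -0.4767, 0.499]
tool_rot: [-3.141, -0.0, 1.705]
contact_force: [0.5, -1.3, 0.2]
width: 0.0852
finger_force: 0.0
```

drive_tool(commands=[{"hand":0,"travel":[2.5,4,0],"turn":[0,0,6.6]},{"hand":0,"travel":[5,8,0],"turn":[0,0,13.2]},{"hand":0,"travel":[7.5,12,0],"turn":[0,0,19.8]},{"hand":0,"travel":[10,16,0],"turn":[0,0,26.4]},{"hand":0,"travel":[12,20.4,0],"turn":[0,0,33]},{"hand":0,"travel":[14,24.8,0],"turn":[0,0,39.6]},{"hand":0,"travel":[16,29.2,0],"turn":[0,0,46.2]},{"hand":0,"travel":[17,33.8,0],"turn":[0,0,52.8]},{"hand":0,"travel":[18,38.5,0],"turn":[0,0,59.4]},{"hand":0,"travel":[18.5,43,0],"turn":[0,0,65.6]}])

```text
t: 2.1
ee_pos: [0.5096, -0.0461, 0.4989]
tool_rot: [3.142, -0.001, 2.85]
contact_force: [0.3, -0.4, -0.2]
width: 0.0854
finger_force: 0.0
```

drive_tool(commands=[{"hand":0,"travel":[0.1,4.6,0],"turn":[0,0,0]},{"hand":0,"travel":[0.2,9,-1.5],"turn":[0,0,0]},{"hand":0,"travel":[0.3,13,-4.3],"turn":[0,0,0]},{"hand":0,"travel":[0.4,17,-7.1],"turn":[0,0,0]},{"hand":0,"travel":[0.5,21,-9.9],"turn":[0,0,0]},{"hand":0,"travel":[0.6,25,-12.7],"turn":[0,0,0]},{"hand":0,"travel":[0.7,29,-15.5],"turn":[0,0,0]},{"hand":0,"travel":[0.8,32,-18.9],"turn":[0,0,0]},{"hand":0,"travel":[0.8,33,-22],"turn":[0,0,0]},{"hand":0,"travel":[0.8,33,-24],"turn":[0,0,0]}])

```text
t: 3.1
ee_pos: [0.5161, 0.2831, 0.2565]
tool_rot: [-3.14, -0.002, 2.847]
contact_force: [0.6, 0.0, -0.1]
width: 0.0852
finger_force: 0.0
```

```bash
python3 - <<'E'
from m import *
s=robot.read_state();print(s['ee_pos'].round(4),s['tool_rot'].round(3))
p,d,i=grab('wrist');print(i['origin'],i['attitude']);z=load('wrist');P=cloud(z)
cv2.imwrite('pics/w1.png',p[...,::-1])
for n,c,r,a,b,h in[('jar',(.517,.282),.05,.145,.175,.159),('burner',(.54,.233),.04,.064,.08,.072),('boss',(.603,.215),.03,.063,.075,.068)]:
    m=cv2.morphologyEx(sel(P,c,r,a,b).astype(np.uint8),cv2.MORPH_OPEN,np.ones((3,3)));print(n,m.sum(), np.median(P[m>0],0).round(4) if m.any() else '',circ(m,z,h) if m.any() else '')
E
```

```text
[0.5161 0.2831 0.2565] [-3.140e+00 -2.000e-03  2.847e+00]
[0.44631983 0.3045288  0.39106941] [2.84963099e+00 2.63985994e-03 1.27617741e+00]
jar 2735 [0.5166 0.2848 0.159 ] (array([0.517 , 0.2848]), np.float64(0.0206))
burner 1320 [0.5399 0.2344 0.0709] (array([0.5404, 0.2356]), np.float64(0.0205))
boss 565 [0.6029 0.2173 0.068 ] (array([0.603 , 0.2171]), np.float64(0.0141))
```

View pics/w1.png

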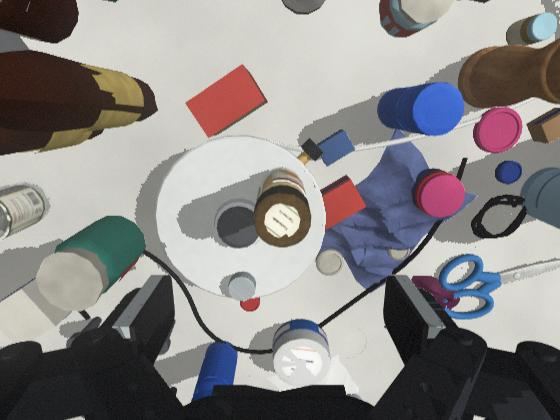

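The wrist view shows the dark-capped jar at (283,215), clear of its neighbours, with the burner at (238,226) and the boss at (241,286). Both cameras agree. I'll descend and grip.

drive_tool(commands=[{"hand":0,"travel":[0.1,0.2,-3],"turn":[0,0,0]},{"hand":0,"travel":[0.1,0.2,-6],"turn":[0,0,0]},{"hand":0,"travel":[0.1,0.2,-9],"turn":[0,0,0]},{"hand":0,"travel":[0.1,0.2,-11.5],"turn":[0,0,0]},{"hand":0,"travel":[0.1,0.2,-13],"turn":[0,0,0]},{"hand":0,"travel":[0.1,0.2,-14],"turn":[0,0,0]},{"hand":60,"travel":[0.1,0.2,-14],"turn":[0,0,0]},{"hand":100,"travel":[0.1,0.2,-14],"turn":[0,0,0]},{"hand":150,"travel":[0.1,0.2,-14],"turn":[0,0,0]},{"hand":180,"travel":[0.1,0.2,-14],"turn":[0,0,0]}], squeeze=40)

```text
t: 4.15
ee_pos: [0.5191, 0.2841, 0.1205]
tool_rot: [3.14, 0.001, 2.845]
contact_force: [-0.6, 0.1, 5.4]
width: 0.04
finger_force: 39.8
```

drive_tool(commands=[{"hand":200,"travel":[0,0,0],"turn":[0,0,0]},{"hand":200,"travel":[0,0,0],"turn":[0,0,0]},{"hand":200,"travel":[0,0,0],"turn":[0,0,0]},{"hand":200,"travel":[0,0,0.5],"turn":[0,0,0]},{"hand":200,"travel":[0,0,1.5],"turn":[0,0,0]},{"hand":200,"travel":[0,0,3],"turn":[0,0,0]},{"hand":200,"travel":[0,0,5],"turn":[0,0,0]},{"hand":200,"travel":[0,0,8],"turn":[0,0,0]},{"hand":200,"travel":[0,0,11],"turn":[0,0,0]},{"hand":200,"travel":[0,0,13],"turn":[0,0,0]}])

```text
t: 5.15
ee_pos: [0.5189, 0.284, 0.2524]
tool_rot: [3.14, 0.002, 2.845]
contact_force: [1.0, 0.4, -0.6]
width: 0.04
finger_force: 40.4
```

drive_tool(commands=[{"hand":200,"travel":[-0.3,-3,0],"turn":[0,0,0]},{"hand":200,"travel":[-0.7,-7,0],"turn":[0,0,0]},{"hand":200,"travel":[-1.1,-11.5,0],"turn":[0,0,0]},{"hand":200,"travel":[-1.6,-16,0],"turn":[0,0,0]},{"hand":200,"travel":[-2.1,-20.5,0],"turn":[0,0,0]},{"hand":200,"travel":[-2.6,-25,0],"turn":[0,0,0]},{"hand":200,"travel":[-3,-29.5,0],"turn":[0,0,0]},{"hand":200,"travel":[-3.4,-33.5,0],"turn":[0,0,0]},{"hand":200,"travel":[-3.7,-36.5,0],"turn":[0,0,0]},{"hand":200,"travel":[-3.8,-38.5,0],"turn":[0,0,0]}])

```text
t: 6.15
ee_pos: [0.48, -0.1034, 0.2503]
tool_rot: [-3.141, 0.001, 2.843]
contact_force: [-0.1, 0.0, -0.3]
width: 0.0395
finger_force: 40.6
```

```bash
python3 - <<'E'
from m import *
s=robot.read_state();print(s['ee_pos'].round(4),s['tool_rot'].round(3))
p,d,i=grab('wrist');z=load('wrist');P=cloud(z)
cv2.imwrite('pics/w2.png',p[...,::-1])
hsv=cv2.cvtColor(z['p'],cv2.COLOR_RGB2HSV)
m=sel(P,(.479,-.102),.06,-.01,.02,hsv[...,1]>80).astype(np.uint8);print('mat',m.sum(),circ(m,z,.005))
m=sel(P,(.481,-.101),.035,.16,.20);print('cap',m.sum(),np.median(P[m],0).round(4))
E
```

```text
[ 0.48   -0.1034  0.2503] [-3.141e+00  1.000e-03  2.843e+00]
mat 3232 (array([ 0.4811, -0.1017]), np.float64(0.0352))
cap 385 [ 0.4617 -0.0994  0.1931]
```

View pics/w2.png

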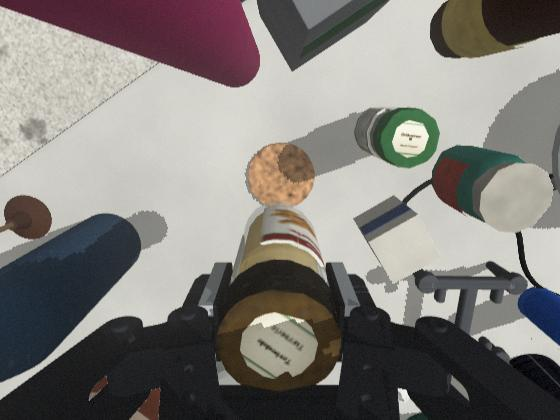

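The wrist view shows the jar held upright, with the mat right below at (280,175) and a tall pink bottle at top left. I'll check clearance to that bottle before descending.

```bash
python3 - <<'E'
from m import *
i=eyes.camera_info('wrist');print('cam',np.array(i['origin']).round(3))
for n in('top','scene','wrist'):
    P=cloud(load(n)).reshape(-1,3)
    d=np.hypot(P[:,0]-.481,P[:,1]+.1017)
    m=(P[:,2]>.09)&(P[:,2]<.45)&(d<.17)
    if n=='wrist': m&=(d>.09)&(P[:,2]<.2)
    q=P[m];k=np.round(q/.02).astype(int);u,c=np.unique(k,axis=0,return_counts=True)
    b={}
    for a,cc in zip(u,c):
        if cc>2:b.setdefault((a[0]*2,a[1]*2),[]).append(a[2]*2)
    print(n,{tuple(map(int,k)):int(max(v)) for k,v in b.items()})
E
```

```text
cam [ 0.41  -0.083  0.385]
top {(32, -8): 22, (32, -6): 22, (32, -4): 22, (34, -14): 38, (34, -12): 38, (34, -10): 38, (34, -8): 36, (34, -6): 22, (34, -4): 22, (34, -2): 22, (34, 0): 22, (36, -14): 38, (36, -12): 38, (36, -10): 38, (36, -8): 38, (36, -6): 22, (36, -4): 22, (36, -2): 22, (36, 0): 22, (36, 2): 22, (38, -12): 38, (38, -10): 38, (38, -6): 22, (38, -4): 22, (38, -2): 22, (44, 0): 12, (44, 2): 10, (46, -2): 10, (46, 0): 12, (46, 2): 12, (48, -2): 10, (48, 0): 12, (48, 2): 12, (52, 6): 10, (54, 6): 10, (58, -22): 32, (58, -20): 32, (58, -18): 32, (58, -16): 32, (58, -14): 32, (60, -22): 34, (60, -20): 34, (60, -18): 34, (60, -16): 34, (60, -14): 32, (60, -12): 32, (62, -20): 36, (62, -18): 36, (62, -16): 36, (62, -14): 34, (62, -12): 32, (64, -18): 36, (64, -16): 36, (64, -14): 34, (64, -12): 32, (64, -10): 32}
scene {(32, -6): 20, (32, -4): 20, (34, -12): 38, (34, -10): 38, (34, -8): 20, (34, -6): 20, (34, -4): 20, (34, -2): 20, (34, 0): 20, (36, -14): 38, (36, -12): 38, (36, -10): 38, (36, -8): 38, (36, -6): 20, (36, -4): 20, (36, -2): 20, (36, 0): 20, (36, 2): 20, (38, -14): 36, (38, -12): 38, (38, -10): 38, (38, -8): 32, (38, -6): 22, (38, -4): 20, (38, -2): 20, (38, 0): 20, (44, 0): 10, (44, 2): 10, (46, -2): 10, (46, 0): 10, (46, 2): 10, (48, -2): 10, (48, 0): 10, (48, 2): 10, (52, 6): 10, (54, 6): 10, (60, -16): 32, (60, -14): 32, (62, -18): 36, (62, -14): 32, (62, -12): 32, (64, -18): 36, (64, -16): 36, (64, -14): 34, (64, -12): 32}
wrist {(34, -8): 12, (36, -8): 20, (36, -6): 20, (36, 0): 14, (36, 2): 10, (38, -12): 20, (38, -10): 20, (38, -8): 20, (38, -6): 20, (38, -4): 20, (38, -2): 18, (38, 0): 14, (44, -2): 10, (44, 0): 10, (44, 2): 10, (46, -2): 10, (46, 0): 10, (46, 2): 10, (48, -2): 10, (48, 0): 10, (48, 2): 10, (52, 6): 10, (54, 6): 10, (60, -20): 14, (60, -18): 16}
```

```bash
python3 - <<'E'
from m import *
s=robot.read_state();print(s['joint_pos'].round(4),s['ee_pos'].round(4))
for n in('scene','top'):
    p,d,i=grab(n)
    P=cloud(load(n));q=P.reshape(-1,3)
    q=q[(abs(q[:,1]-q[:,0]*-.21)<.06)&(q[:,0]>.1)&(q[:,0]<.6)]
    for x in np.arange(.16,.6,.04):
        k=q[(abs(q[:,0]-x)<.02)&(q[:,2]>.2)&(q[:,2]<1.2),2]
        if len(k)>3:print(n,round(x,2),len(k),np.percentile(k,[1,25,50,75,99]).round(2))
p=load('scene')['p'];cv2.imwrite('pics/s2.png',cv2.resize(p[0:240,60:380,::-1],None,fx=2.5,fy=2.5))
E
```

```text
[-2.7620e-01  2.4550e-01  1.9384e+00 -1.2000e-03  9.5620e-01 -1.5482e+00] [ 0.4803 -0.105   0.2503]
scene 0.32 65 [0.2  0.21 0.21 0.21 0.21]
scene 0.36 146 [0.2  0.21 0.21 0.21 0.28]
scene 0.4 30 [0.2  0.2  0.21 0.26 0.27]
scene 0.44 16 [0.3  0.3  0.31 0.31 0.34]
scene 0.48 1512 [0.2  0.27 0.32 0.36 0.57]
scene 0.52 3966 [0.26 0.45 0.52 0.59 0.64]
scene 0.56 232 [0.58 0.6  0.61 0.63 0.64]
top 0.24 1780 [0.83 0.86 0.87 0.87 0.88]
top 0.28 3544 [0.78 0.83 0.84 0.85 0.87]
top 0.32 3523 [0.21 0.78 0.8  0.81 0.83]
top 0.36 2645 [0.21 0.67 0.75 0.77 0.8 ]
top 0.4 1175 [0.59 0.65 0.69 0.72 0.76]
top 0.44 1839 [0.56 0.65 0.66 0.67 0.73]
top 0.48 2108 [0.23 0.66 0.66 0.67 0.7 ]
top 0.52 1027 [0.34 0.65 0.65 0.66 0.68]
top 0.56 22 [0.63 0.64 0.64 0.64 0.65]
```

View pics/s2.png

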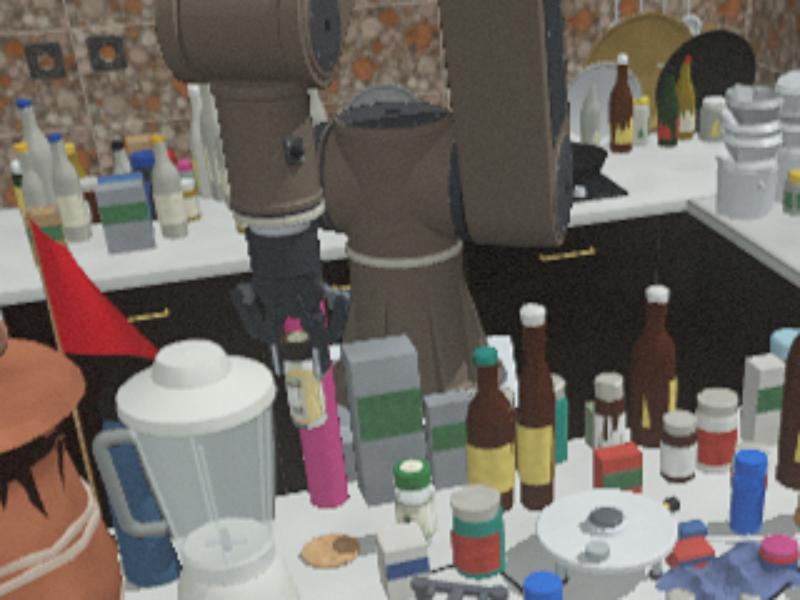

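The pink bottle (x .33–.39, 0.38 m high) is close to the wrist camera's side. The kinematics leave about 6 cm under the forearm, so I'll turn the tool 45° to swing the camera away and place the jar 8 mm further out.

drive_tool(commands=[{"hand":200,"travel":[0.3,0.2,0],"turn":[0,0,-7.5]},{"hand":200,"travel":[0.6,0.4,0],"turn":[0,0,-15]},{"hand":200,"travel":[0.9,0.4,0],"turn":[0,0,-22.5]},{"hand":200,"travel":[0.9,0.4,0],"turn":[0,0,-30]},{"hand":200,"travel":[0.9,0.4,0],"turn":[0,0,-37.5]},{"hand":200,"travel":[0.9,0.4,-2],"turn":[0,0,-45]},{"hand":200,"travel":[0.9,0.4,-5],"turn":[0,0,-45]},{"hand":200,"travel":[0.9,0.4,-8.5],"turn":[0,0,-45]},{"hand":200,"travel":[0.9,0.4,-12],"turn":[0,0,-45]},{"hand":200,"travel":[0.9,0.4,-15],"turn":[0,0,-45]}])

```text
t: 7.3
ee_pos: [0.4894, -0.096, 0.0983]
tool_rot: [3.141, -0.0, 2.061]
contact_force: [-0.4, 0.7, 0.0]
width: 0.04
finger_force: 40.5
```

drive_tool(commands=[{"hand":200,"travel":[0,0,-1],"turn":[0,0,0]},{"hand":200,"travel":[0,0,-1.6],"turn":[0,0,0]},{"hand":200,"travel":[0,0,-2],"turn":[0,0,0]},{"hand":200,"travel":[0,0,-2.2],"turn":[0,0,0]},{"hand":200,"travel":[0,0,-2.3],"turn":[0,0,0]},{"hand":200,"travel":[0,0,-2.4],"turn":[0,0,0]},{"hand":200,"travel":[0,0,-2.4],"turn":[0,0,0]},{"hand":200,"travel":[0,0,-2.4],"turn":[0,0,0]},{"hand":200,"travel":[0,0,-2.4],"turn":[0,0,0]},{"hand":200,"travel":[0,0,-2.4],"turn":[0,0,0]}])

```text
t: 8.3
ee_pos: [0.4895, -0.0973, 0.0754]
tool_rot: [3.142, 0.0, 2.06]
contact_force: [0.8, -0.5, -1.2]
width: 0.04
finger_force: 40.6
```

drive_tool(commands=[{"hand":200,"travel":[-0.2,-0.3,0],"turn":[0,0,0]},{"hand":200,"travel":[-0.2,-0.3,-0.1],"turn":[0,0,0]},{"hand":200,"travel":[-0.2,-0.3,-0.2],"turn":[0,0,0]},{"hand":200,"travel":[-0.2,-0.3,-0.3],"turn":[0,0,0]},{"hand":200,"travel":[-0.2,-0.3,-0.35],"turn":[0,0,0]},{"hand":200,"travel":[-0.2,-0.3,-0.4],"turn":[0,0,0]},{"hand":200,"travel":[-0.2,-0.3,-0.4],"turn":[0,0,0]},{"hand":200,"travel":[-0.2,-0.3,-0.4],"turn":[0,0,0]},{"hand":200,"travel":[-0.2,-0.3,-0.4],"turn":[0,0,0]},{"hand":200,"travel":[-0.2,-0.3,-0.4],"turn":[0,0,0]}])

```text
t: 9.3
ee_pos: [0.4875, -0.1002, 0.0715]
tool_rot: [3.142, 0.0, 2.06]
contact_force: [-1.8, -0.2, 6.0]
width: 0.0403
finger_force: 41.2
```

drive_tool(commands=[{"hand":120,"travel":[0,0,0],"turn":[0,0,0]},{"hand":80,"travel":[0,0,0],"turn":[0,0,0]},{"hand":40,"travel":[0,0,0],"turn":[0,0,0]},{"hand":0,"travel":[0,0,0],"turn":[0,0,0]},{"hand":0,"travel":[0,0,0],"turn":[0,0,0]},{"hand":0,"travel":[0,0,1],"turn":[0,0,0]},{"hand":0,"travel":[0,0,4],"turn":[0,0,0]},{"hand":0,"travel":[0,0,8],"turn":[0,0,0]},{"hand":0,"travel":[0,0,12.5],"turn":[0,0,0]},{"hand":0,"travel":[0,0,17],"turn":[0,0,0]}])

```text
t: 10.3
ee_pos: [0.4869, -0.1001, 0.2437]
tool_rot: [-3.142, -0.0, 2.06]
contact_force: [1.6, -0.4, -0.1]
width: 0.0856
finger_force: 0.0
```

```bash
python3 - <<'E'
from m import *
s=robot.read_state();print(s['ee_pos'].round(4),s['tool_rot'].round(3))
p,d,i=grab('scene');z=load('scene');P=cloud(z)
m=sel(P,(.485,-.1),.03,.09,.13);print('jar top (scene)',m.sum(),np.median(P[m],0).round(4),np.percentile(P[m],[1,99],0).round(3))
p,d,i=grab('wrist');z=load('wrist');P=cloud(z)
m=sel(P,(.485,-.1),.035,.095,.125);print('jar top (wrist)',m.sum(),np.median(P[m],0).round(4), circ(m,z,.11) if m.any() else '')
p,d,i=grab('top');z=load('top')
E
```

```text
[ 0.4869 -0.1001  0.2437] [-3.142 -0.     2.06 ]
jar top (scene) 144 [ 0.4989 -0.0986  0.1059] [[ 0.469 -0.119  0.09 ]
 [ 0.511 -0.08   0.111]]
jar top (wrist) 2038 [ 0.4866 -0.098   0.11  ] (array([ 0.4869, -0.0983]), np.float64(0.0204))
```

drive_tool(commands=[{"hand":0,"travel":[0,4,1],"turn":[0,0,5]},{"hand":0,"travel":[1,8,1],"turn":[0,0,10]},{"hand":0,"travel":[3,11.5,1],"turn":[0,0,15]},{"hand":0,"travel":[6.5,13.5,1],"turn":[0,0,20]},{"hand":0,"travel":[10.5,14,1],"turn":[0,0,25]},{"hand":0,"travel":[14.5,14,1],"turn":[0,0,30]},{"hand":0,"travel":[17.5,14,0],"turn":[0,0,35]},{"hand":0,"travel":[19,14,-2],"turn":[0,0,40]},{"hand":0,"travel":[19,14,-3],"turn":[0,0,45]},{"hand":0,"travel":[19,14,-3],"turn":[0,0,45]}])

```text
t: 11.45
ee_pos: [0.6761, 0.0397, 0.2086]
tool_rot: [-3.14, -0.004, 2.847]
contact_force: [-1.2, 0.3, 0.3]
width: 0.0854
finger_force: 0.0
```

```bash
python3 - <<'E'
from m import *
s=robot.read_state();print(s['ee_pos'].round(4),s['tool_rot'].round(3))
p,d,i=grab('wrist');z=load('wrist');P=cloud(z)
cv2.imwrite('pics/w3.png',p[...,::-1])
sat=p.max(2).astype(int)-p.min(2)
m=sel(P,(.6785,.04),.12,.04,.062)&(p.max(2)<120)&(sat<45)
m=cv2.morphologyEx(m.astype(np.uint8),cv2.MORPH_OPEN,np.ones((3,3)))
n,l,st,ce=cv2.connectedComponentsWithStats(m);print(st[1:][st[1:,4]>100],ce[1:][st[1:,4]>100].round(0))
cv2.imwrite('/tmp/msk.png',m*255)
E
```

```text
[0.6761 0.0397 0.2086] [-3.14  -0.004  2.847]
[[ 259   43   39    9  202]
 [ 176   96   51   34  206]
 [ 217  134  144  145 7093]
 [ 385  198    9   22  128]] [[278.  47.]
 [201. 112.]
 [287. 199.]
 [389. 208.]]
```

View pics/w3.png

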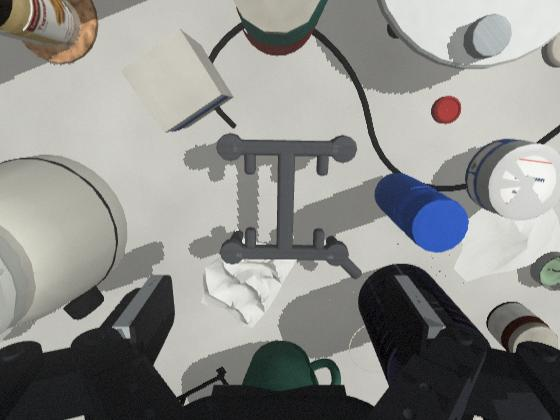

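The wrist view shows the whole support. Its corners are at (230,148), (344,148), (232,250) and (338,250), the ear points to (357,275), and the spine runs along u≈286.

```bash
python3 - <<'E'
from m import *
z=load('wrist');P=cloud(z);p=z['p']
g=cv2.cvtColor(p,cv2.COLOR_RGB2GRAY)
m=(g<100).astype(np.uint8)
dt=cv2.distanceTransform(m,cv2.DIST_L2,5)
C=[]
for u,v in[(344,148),(230,148),(338,250),(232,250)]:
    w=dt[v-8:v+9,u-8:u+9];b=np.unravel_index(w.argmax(),w.shape);u2,v2=u-8+b[1],v-8+b[0]
    C.append(ray(z,u2,v2,.052)[:2]);print((u2,v2),w.max().round(1),C[-1].round(4),P[v2,u2].round(4))
C=np.array(C);c=C.mean(0);print('centre',c.round(4))
for a,b in((1,0),(3,2)):
    d=C[b]-C[a];print('rail len',np.hypot(*d).round(4),'yaw',np.degrees(np.arctan2(-d[0],d[1])).round(1))
for a,b in((0,2),(1,3)):
    d=C[b]-C[a];print('cross len',np.hypot(*d).round(4),'yaw',np.degrees(np.arctan2(d[1],d[0])).round(1))
# spine edges
for v in(175,200,225):
    r=np.where(m[v,260:310])[0]+260;q=[ray(z,r.min()-.5,v,.052)[:2],ray(z,r.max()+.5,v,.052)[:2]];print(v,r.min(),r.max(),np.mean(q,0).round(4),np.hypot(*(q[1]-q[0])).round(4))
E
```

```text
(np.int64(346), np.int64(151)) 8.6 [0.6553 0.1023] [0.6551 0.1021 0.0528]
(np.int64(226), np.int64(145)) 9.4 [0.6227 0.0115] [0.6227 0.0116 0.0528]
(np.int64(337), np.int64(249)) 8.4 [0.7354 0.0745] [0.7356 0.0745 0.0516]
(np.int64(229), np.int64(249)) 8.8 [ 0.7081 -0.0156] [ 0.7082 -0.0157  0.0518]
centre [0.6804 0.0431]
rail len 0.0964 yaw -19.7
rail len 0.0942 yaw -16.8
cross len 0.0848 yaw -19.1
cross len 0.0896 yaw -17.6
175 278 293 [0.6599 0.0501] 0.0131
200 277 292 [0.6799 0.0433] 0.0134
225 277 292 [0.701 0.037] 0.0137
```

drive_tool(commands=[{"hand":0,"travel":[0.2,0.2,-3],"turn":[0,0,-0.8]},{"hand":0,"travel":[0.4,0.35,-6.5],"turn":[0,0,-0.8]},{"hand":0,"travel":[0.4,0.35,-9.5],"turn":[0,0,-0.8]},{"hand":0,"travel":[0.4,0.35,-12.5],"turn":[0,0,-0.8]},{"hand":0,"travel":[0.4,0.35,-14.5],"turn":[0,0,-0.8]},{"hand":0,"travel":[0.4,0.35,-15.8],"turn":[0,0,-0.8]},{"hand":0,"travel":[0.4,0.35,-16.6],"turn":[0,0,-0.8]},{"hand":0,"travel":[0.4,0.35,-16.9],"turn":[0,0,-0.8]},{"hand":0,"travel":[0.4,0.35,-16.9],"turn":[0,0,-0.8]},{"hand":0,"travel":[0.4,0.35,-16.9],"turn":[0,0,-0.8]}])

```text
t: 12.5
ee_pos: [0.682, 0.0433, 0.0433]
tool_rot: [3.141, 0.001, 2.831]
contact_force: [-0.2, -0.4, 1.0]
width: 0.0854
finger_force: 0.0
```

drive_tool(commands=[{"hand":0,"travel":[-0.1,0,-0.4],"turn":[0,0,0]},{"hand":0,"travel":[-0.1,0,-0.7],"turn":[0,0,0]},{"hand":60,"travel":[-0.1,0,-0.7],"turn":[0,0,0]},{"hand":110,"travel":[-0.1,0,-0.7],"turn":[0,0,0]},{"hand":160,"travel":[-0.1,0,-0.7],"turn":[0,0,0]},{"hand":200,"travel":[-0.1,0,-0.7],"turn":[0,0,0]},{"hand":240,"travel":[-0.1,0,-0.7],"turn":[0,0,0]},{"hand":255,"travel":[-0.1,0,-0.7],"turn":[0,0,0]},{"hand":255,"travel":[-0.1,0,-0.7],"turn":[0,0,0]},{"hand":255,"travel":[-0.1,0,-0.7],"turn":[0,0,0]}], squeeze=80)

```text
t: 13.5
ee_pos: [0.6806, 0.0432, 0.0355]
tool_rot: [-3.142, 0.0, 2.831]
contact_force: [-1.4, -2.5, 4.8]
width: 0.0127
finger_force: 78.3
```

drive_tool(commands=[{"hand":255,"travel":[0,0,0.3],"turn":[0,0,0]},{"hand":255,"travel":[0,0,1],"turn":[0,0,0]},{"hand":255,"travel":[0,0,2.5],"turn":[0,0,0]},{"hand":255,"travel":[0,0,5],"turn":[0,0,0]},{"hand":255,"travel":[0,0,8],"turn":[0,0,0]},{"hand":255,"travel":[0,0,11],"turn":[0,0,0]},{"hand":255,"travel":[0,0,14],"turn":[0,0,0]},{"hand":255,"travel":[0,0,17],"turn":[0,0,0]},{"hand":255,"travel":[0,0,19],"turn":[0,0,0]},{"hand":255,"travel":[0,0,20],"turn":[0,0,0]}])

```text
t: 14.5
ee_pos: [0.6812, 0.0434, 0.2387]
tool_rot: [3.14, 0.003, 2.831]
contact_force: [-0.9, 0.8, -4.1]
width: 0.0128
finger_force: 78.3
```

```bash
python3 - <<'E'
from m import *
p,d,i=grab('wrist');zw=load('wrist');zt=load('top')
for n,z in(('top',zt),('wrist',zw)):
    P=cloud(z);p=z['p'].astype(int);g=p.mean(2)
    for nm,c,r,a,b,h in[('burner',(.54,.2345),.04,.064,.08,.072),('boss',(.603,.216),.03,.062,.078,.068),('plate',(.54,.2345),.1,.045,.08,.054)]:
        m=cv2.morphologyEx(sel(P,c,r,a,b).astype(np.uint8),cv2.MORPH_OPEN,np.ones((3,3)))
        if m.sum()>20:print(n,nm,m.sum(),np.median(P[m>0],0).round(4),circ(m,z,h))
    m=sel(P,(.54,.2345),.14,-.01,.08)&(np.hypot(P[...,0]-.54,P[...,1]-.2345)>.087)&(g<60)
    if m.sum()>5:
        q=np.median(P[m],0);print('knob?',m.sum(),q.round(4),np.degrees(np.arctan2(.2345-q[1],.54-q[0])).round(1))
    # plate centre via ring of points at z~.054, robust hull
s=robot.read_state();print(s['ee_pos'].round(4),s['tool_rot'].round(3))
# held support corners in wrist view by depth
P=cloud(zw);s=s['ee_pos'];m=sel(P,s[:2],.09,s[2]+.005,s[2]+.03)&(zw['p'].max(2)<120)
q=P[m];print(len(q),np.percentile(q,[1,50,99],0).round(3))
A=np.c_[q[:,:2]-s[:2],np.ones(len(q))];f=np.linalg.lstsq(A,q[:,2],rcond=None)[0];print('tilt',f[:2].round(4),f[2]-s[2])
cv2.imwrite('pics/w4.png',zw['p'][...,::-1])
E
```

```text
top burner 168 [0.5422 0.2335 0.0705] (array([0.541 , 0.2337]), np.float64(0.0202))
top boss 55 [0.6046 0.2126 0.0684] (array([0.6043, 0.2143]), np.float64(0.0122))
top plate 2848 [0.5396 0.2332 0.0548] (array([0.5388, 0.2369]), np.float64(0.0865))
knob? 252 [0.5771 0.3254 0.016 ] -112.2
wrist boss 1180 [0.6043 0.2149 0.0676] (array([0.6047, 0.2147]), np.float64(0.0142))
wrist plate 8587 [0.598  0.2101 0.0539] (array([0.5421, 0.2321]), np.float64(0.085))
knob? 486 [0.5924 0.1274 0.0068] 116.1
[0.6814 0.0434 0.239 ] [3.14  0.004 2.831]
24272 [[0.617 0.006 0.246]
 [0.648 0.048 0.255]
 [0.714 0.108 0.268]]
tilt [ 0.0317 -0.0083] 0.016516235185942363
```

View pics/w4.png

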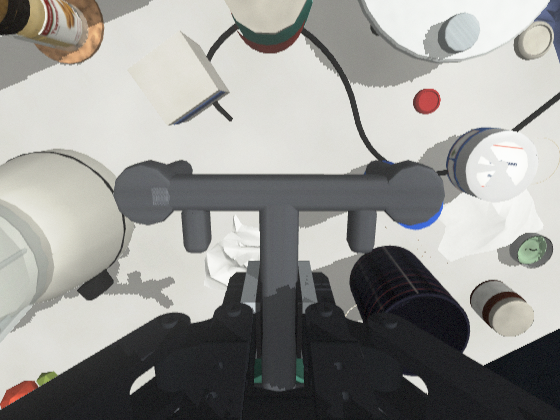

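drive_tool(commands=[{"hand":255,"travel":[-1,1.3,0],"turn":[0,0,-4]},{"hand":255,"travel":[-3,4,0],"turn":[0,0,-9]},{"hand":255,"travel":[-5,6.8,0],"turn":[0,0,-15]},{"hand":255,"travel":[-7,9.5,0],"turn":[0,0,-21]},{"hand":255,"travel":[-9,12.3,0],"turn":[0,0,-27]},{"hand":255,"travel":[-11,15,0],"turn":[0,0,-33]},{"hand":255,"travel":[-12.6,17.2,-1],"turn":[0,0,-38.5]},{"hand":255,"travel":[-13.6,18.5,-3],"turn":[0,0,-42]},{"hand":255,"travel":[-14,19,-6],"turn":[0,0,-43.9]},{"hand":255,"travel":[-14,19,-9],"turn":[0,0,-43.9]}])

```text
t: 15.55
ee_pos: [0.5393, 0.2341, 0.1442]
tool_rot: [-3.141, -0.0, 2.065]
contact_force: [0.0, -0.9, -5.0]
width: 0.0123
finger_force: 78.3
```

drive_tool(commands=[{"hand":255,"travel":[0,0,-1.5],"turn":[0,0,0]},{"hand":255,"travel":[0,0,-2.5],"turn":[0,0,0]},{"hand":255,"travel":[0,0,-3],"turn":[0,0,0]},{"hand":255,"travel":[0,0,-3.5],"turn":[0,0,0]},{"hand":255,"travel":[0,0,-3.8],"turn":[0,0,0]},{"hand":255,"travel":[0,0,-3.8],"turn":[0,0,0]},{"hand":255,"travel":[0,0,-3.8],"turn":[0,0,0]},{"hand":255,"travel":[0,0,-3.8],"turn":[0,0,0]},{"hand":255,"travel":[0,0,-3.8],"turn":[0,0,0]},{"hand":255,"travel":[0,0,-3.8],"turn":[0,0,0]}])

```text
t: 16.55
ee_pos: [0.5406, 0.2333, 0.1075]
tool_rot: [3.141, 0.0, 2.065]
contact_force: [0.1, -0.5, -4.8]
width: 0.0123
finger_force: 78.3
```

drive_tool(commands=[{"hand":255,"travel":[0.1,0,-0.5],"turn":[0,0,0]},{"hand":255,"travel":[0.1,0,-1],"turn":[0,0,0]},{"hand":255,"travel":[0.1,0,-1.3],"turn":[0,0,0]},{"hand":255,"travel":[0.1,0,-1.5],"turn":[0,0,0]},{"hand":255,"travel":[0.1,0,-1.6],"turn":[0,0,0]},{"hand":255,"travel":[0.1,0,-1.65],"turn":[0,0,0]},{"hand":255,"travel":[0.1,0,-1.7],"turn":[0,0,0]},{"hand":255,"travel":[0.1,0,-1.75],"turn":[0,0,0]},{"hand":255,"travel":[0.1,0,-1.8],"turn":[0,0,0]},{"hand":255,"travel":[0.1,0,-1.8],"turn":[0,0,0]}])

```text
t: 17.55
ee_pos: [0.5416, 0.2333, 0.0896]
tool_rot: [3.141, 0.0, 2.065]
contact_force: [-1.3, 0.1, 1.6]
width: 0.012
finger_force: 79.2
```

drive_tool(commands=[{"hand":220,"travel":[0,0,0],"turn":[0,0,0]},{"hand":180,"travel":[0,0,0],"turn":[0,0,0]},{"hand":140,"travel":[0,0,0],"turn":[0,0,0]},{"hand":120,"travel":[0,0,0],"turn":[0,0,0]},{"hand":120,"travel":[0,0,0],"turn":[0,0,0]},{"hand":120,"travel":[0,0,0.5],"turn":[0,0,0]},{"hand":120,"travel":[0,0,2],"turn":[0,0,0]},{"hand":120,"travel":[0,0,5],"turn":[0,0,0]},{"hand":120,"travel":[0,0,8],"turn":[0,0,0]},{"hand":120,"travel":[0,0,11],"turn":[0,0,0]}])

```text
t: 18.55
ee_pos: [0.5413, 0.2332, 0.2008]
tool_rot: [-3.142, -0.0, 2.065]
contact_force: [0.2, -0.3, 0.6]
width: 0.0451
finger_force: 0.0
```

```bash
python3 - <<'E'
from m import *
s=robot.read_state();print(s['ee_pos'].round(4),s['contact_force'].round(1))
p,d,i=grab('wrist');z=load('wrist');P=cloud(z)
cv2.imwrite('pics/w5.png',p[...,::-1])
m=sel(P,(.541,.2335),.08,.09,.125)&(p.max(2)<140)
q=P[m];A=np.c_[q[:,:2]-[.541,.2335],np.ones(len(q))];f=np.linalg.lstsq(A,q[:,2],rcond=None)[0];print(len(q),'tilt',f.round(4))
# predicted corners
y=np.radians(-61.7);R=np.array([[np.cos(y),-np.sin(y)],[np.sin(y),np.cos(y)]])
for sx,sy in((1,1),(1,-1),(-1,1),(-1,-1)):
    c=R@[.046*sx,.046*sy]+[.5413,.2335];k=sel(P,c,.008,.09,.125);print(sx,sy,c.round(3),k.sum(),np.median(P[k],0).round(4) if k.any() else '')
E
```

```text
[0.5413 0.2332 0.2008] [ 0.2 -0.3  0.6]
9477 tilt [-0.0018  0.0032  0.1052]
1 1 [0.604 0.215] 0 
1 -1 [0.523 0.171] 0 
-1 1 [0.56  0.296] 524 [0.5598 0.296  0.1059]
-1 -1 [0.479 0.252] 510 [0.4789 0.2525 0.1058]
```

View pics/w5.png

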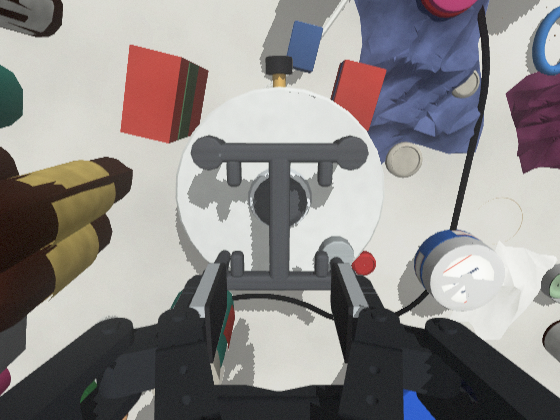

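The wrist view shows the support level over the burner: face at 0.105–0.106 m, tilt about 0.003 rad, corners where predicted, and the boss under the eared corner. Now the touch test, starting with the eared corner.

drive_tool(commands=[{"hand":200,"travel":[2,-0.6,0],"turn":[0,0,0]},{"hand":255,"travel":[4.5,-1.3,0],"turn":[0,0,0]},{"hand":255,"travel":[6.1,-1.8,0],"turn":[0,0,0]},{"hand":255,"travel":[6.1,-1.8,0],"turn":[0,0,0]},{"hand":255,"travel":[6.1,-1.8,-2],"turn":[0,0,0]},{"hand":255,"travel":[6.1,-1.8,-4],"turn":[0,0,0]},{"hand":255,"travel":[6.1,-1.8,-6],"turn":[0,0,0]},{"hand":255,"travel":[6.1,-1.8,-7.3],"turn":[0,0,0]},{"hand":255,"travel":[6.1,-1.8,-7.8],"turn":[0,0,0]},{"hand":255,"travel":[6.1,-1.8,-7.8],"turn":[0,0,0]}], squeeze=20)

```text
t: 19.6
ee_pos: [0.602, 0.2153, 0.121]
tool_rot: [-3.141, -0.0, 2.065]
contact_force: [-0.3, -0.4, -0.2]
width: -0.0002
finger_force: 0.0
```

drive_tool(commands=[{"hand":255,"travel":[0,0,-0.2],"turn":[0,0,0]},{"hand":255,"travel":[0,0,-0.4],"turn":[0,0,0]},{"hand":255,"travel":[0,0,-0.5],"turn":[0,0,0]},{"hand":255,"travel":[0,0,-0.6],"turn":[0,0,0]},{"hand":255,"travel":[0,0,-0.7],"turn":[0,0,0]},{"hand":255,"travel":[0,0,-0.8],"turn":[0,0,0]},{"hand":255,"travel":[0,0,-0.85],"turn":[0,0,0]},{"hand":255,"travel":[0,0,-0.9],"turn":[0,0,0]},{"hand":255,"travel":[0,0,-0.9],"turn":[0,0,0]},{"hand":255,"travel":[0,0,-0.9],"turn":[0,0,0]}])

```text
t: 20.6
ee_pos: [0.6028, 0.2153, 0.1137]
tool_rot: [3.14, 0.0, 2.065]
contact_force: [-5.3, -2.4, 20.2]
width: -0.0002
finger_force: 10.3
```

drive_tool(commands=[{"hand":255,"travel":[0,0,0.5],"turn":[0,0,0]},{"hand":255,"travel":[0,0,2.5],"turn":[0,0,0]},{"hand":255,"travel":[-2,0.6,4],"turn":[0,0,0]},{"hand":255,"travel":[-5.5,1.6,4],"turn":[0,0,0]},{"hand":255,"travel":[-9,2.6,4],"turn":[0,0,0]},{"hand":255,"travel":[-11.5,3.4,4],"turn":[0,0,0]},{"hand":255,"travel":[-12.2,3.6,3.5],"turn":[0,0,0]},{"hand":255,"travel":[-12.2,3.6,2],"turn":[0,0,0]},{"hand":255,"travel":[-12.2,3.6,1],"turn":[0,0,0]},{"hand":255,"travel":[-12.2,3.6,1],"turn":[0,0,0]}])

```text
t: 21.6
ee_pos: [0.4802, 0.2508, 0.121]
tool_rot: [-3.14, -0.0, 2.065]
contact_force: [0.5, -0.5, -0.3]
width: 0.0002
finger_force: 0.0
```

drive_tool(commands=[{"hand":255,"travel":[0,0,-0.2],"turn":[0,0,0]},{"hand":255,"travel":[0,0,-0.4],"turn":[0,0,0]},{"hand":255,"travel":[0,0,-0.5],"turn":[0,0,0]},{"hand":255,"travel":[0,0,-0.6],"turn":[0,0,0]},{"hand":255,"travel":[0,0,-0.7],"turn":[0,0,0]},{"hand":255,"travel":[0,0,-0.8],"turn":[0,0,0]},{"hand":255,"travel":[0,0,-0.9],"turn":[0,0,0]},{"hand":255,"travel":[0,0,-0.9],"turn":[0,0,0]},{"hand":255,"travel":[0,0,-0.9],"turn":[0,0,0]},{"hand":255,"travel":[0,0,-0.9],"turn":[0,0,0]}])

```text
t: 22.6
ee_pos: [0.4805, 0.2514, 0.1139]
tool_rot: [3.141, 0.0, 2.065]
contact_force: [-3.0, -0.6, 12.3]
width: 0.0001
finger_force: 6.2
```

drive_tool(commands=[{"hand":255,"travel":[0,0,0.5],"turn":[0,0,0]},{"hand":255,"travel":[0,0,3],"turn":[0,0,0]},{"hand":255,"travel":[0,0,7],"turn":[0,0,0]},{"hand":255,"travel":[0,0,11],"turn":[0,0,0]},{"hand":255,"travel":[0,-1,15],"turn":[0,0,0]},{"hand":255,"travel":[0,-4,18],"turn":[0,0,0]},{"hand":255,"travel":[0,-8,20],"turn":[0,0,0]},{"hand":255,"travel":[0,-12,20],"turn":[0,0,0]},{"hand":255,"travel":[0,-15,20],"turn":[0,0,0]},{"hand":255,"travel":[0,-16,20],"turn":[0,0,0]}])

```text
t: 23.6
ee_pos: [0.4802, 0.089, 0.3138]
tool_rot: [3.141, 0.001, 2.063]
contact_force: [-0.5, 0.4, 0.6]
width: 0.0
finger_force: 0.0
```

```bash
python3 - <<'E'
from m import *
y=np.radians(-61.7);R=np.array([[np.cos(y),-np.sin(y)],[np.sin(y),np.cos(y)]])
for n in('top','scene','wrist'):
    grab(n);z=load(n);P=cloud(z)
    for sx,sy in((1,1),(1,-1),(-1,1),(-1,-1),(0,0)):
        c=R@[.046*sx,.046*sy]+[.5413,.2335];k=sel(P,c,.018,.096,.116);print(n,sx,sy,c.round(3),k.sum(),np.mean(P[k],0).round(4) if k.any() else '')
    k=sel(P,(.487,-.098),.03,.1,.12);print(n,'jar',k.sum(),np.median(P[k],0).round(4) if k.any() else '')
    k=sel(P,(.462,.006),.03,.095,.12);print(n,'green',k.sum(),np.median(P[k],0).round(4) if k.any() else '')
s=robot.read_state();print(s['t'],s['ee_pos'].round(3),s['contact_force'].round(1))
E
```

```text
top 1 1 [0.604 0.215] 67 [0.6034 0.2098 0.1054]
top 1 -1 [0.523 0.171] 66 [0.5265 0.1722 0.1061]
top -1 1 [0.56  0.296] 63 [0.559  0.2907 0.1065]
top -1 -1 [0.479 0.252] 66 [0.4826 0.2496 0.105 ]
top 0 0 [0.541 0.234] 69 [0.5401 0.2329 0.1058]
top jar 0 
top green 7 [0.4416 0.0022 0.1065]
scene 1 1 [0.604 0.215] 54 [0.6044 0.2112 0.1027]
scene 1 -1 [0.523 0.171] 36 [0.5286 0.1692 0.1023]
scene -1 1 [0.56  0.296] 47 [0.5629 0.2902 0.1019]
scene -1 -1 [0.479 0.252] 30 [0.4869 0.2489 0.1032]
scene 0 0 [0.541 0.234] 45 [0.5455 0.2348 0.102 ]
scene jar 104 [ 0.4937 -0.0987  0.1072]
scene green 118 [0.4712 0.0061 0.103 ]
wrist 1 1 [0.604 0.215] 647 [0.6025 0.2107 0.1053]
wrist 1 -1 [0.523 0.171] 628 [0.5264 0.1713 0.1053]
wrist -1 1 [0.56  0.296] 729 [0.5593 0.2907 0.1052]
wrist -1 -1 [0.479 0.252] 744 [0.4831 0.2497 0.1051]
wrist 0 0 [0.541 0.234] 737 [0.5402 0.2332 0.1049]
wrist jar 19 [ 0.4899 -0.0801  0.1038]
wrist green 1543 [0.4632 0.0087 0.1058]
23.75 [0.481 0.091 0.313] [ 0.2 -0.5  0.4]
```

All four corners are at the same height, the support is centred over the burner, the jar is on the mat and the arm is clear. I'll hand it in.

```bash
python3 -c "
from plant import robot
print(robot.close_job())"
```

```text
the job is handed in; nothing more can be done
None
```

I handed the job in at about 24 s, and no verdict came back: the jar stands on the cork mat about 7 mm off centre, the pan support sits level over the burner with its short foot on the boss, and it did not rock when pressed with 20 N on the eared corner and 12 N on the opposite one.

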